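Hang the boring template on the keeper peg

ROBOT

A 6-joint arm with a two-finger parallel gripper is mounted at the origin on the work surface. World frame = base frame: x ahead of the robot, y to its left, z up, the work surface at z = 0. Lengths are in mm, angles in rad, forces in N, time in s.
With the tool pointing down it reaches from about 250 to 725 mm from the base axis. Payload 4 kg.
Tool frame: the origin (TCP) lies between the finger pads; the fingertips stand 19 mm ahead of it and the grasp point (between the pads) is the TCP; z points along the fingers, y is the direction in which the jaws open and shut (so a half turn about z gives the same grasp; the last joint's range is limited). The gripper opens to 85 mm and grips with 20 to 120 N. Pads are 22 mm wide; open, the fingers measure 114 mm over their backs; the gripper's body (76 mm by 85 mm) begins 54 mm behind the grasp point. The pads swing forward as they close: fully open they stand 13 mm farther back than shut.
Start: joints at [-1.275, 0.241, 0.005, 1.335, 0, 1.571], TCP at [145.751, -478.285, 250.306] pointing down, gripper open.
Joint ranges: [-2.72, 2.72], [-1.05, 1.87], [-1.09, 1.28], [-1.99, 2.15], [-1.42, 1.44], [-3.14, 3.14]. Speed limits (rad/s): [2.79, 2.79, 3.14, 3.14, 3.14, 3.14].

INTERFACE

Orientations are given as a unit quaternion [x, y, z, w].
In Python, from cell import ctrl, viewer gives the robot as it stands.
- The arm moves only by the tool apply_moves, never from a script. Its argument "deltas" is a list of rows, each a list of 5 numbers: the shift along the tool's x, y, z in m, then the turn about the tool's z in degrees, then the closure in counts, from 0 (fully open) to 255 (shut). A call has 1 to 20 rows; each row is the pose to reach, as a shift and turn from the pose commanded when the call began, along the tool's axes at that moment; what a row does not reach only later rows make up. A row lasts 1/8 s, in which the tool goes at most 62.5 mm and 10.7 degrees, less where a joint would pass 70% of its speed; a pose out of reach is approached as far as the arm can. A call with a gripper value outside its range is refused whole. The fingers move at their own pace and stop on an object; the grip force is fixed at half the most. Time passes only in rows, so rows that repeat a pose let the fingers close. It gives the time, the measured TCP pose, the force and the opening at its end, in the units of the state.
- ctrl.get_state(): the state, without advancing time (a new reading comes with each control period).
- viewer.capture(name): name is "side" or "top" or "wrist"; returns a dict with "frame" (420x560x3 uint8, blue, green, red), "mtx" (3x3 intrinsics, pixels), "R" (3x3) and "t" (3): a world point X has camera coordinates R X + t; the wrist camera has in their place "T_tool_cam" (4x4, takes a point from camera to tool coordinates, whose origin is the TCP and whose axes are the flange's). Camera axes: x right, y down, z forward; pixel columns grow to the right and rows downward; lengths in mm; the calibration is good to about 2 mm. A picture is of the moment at which its call begins: read the wrist's pose just before it. There is no depth.
- ctrl.job_done(): hands the job in, once; it reports no verdict.
The state is a dict: "t": time; "joint_positions": joint angles; "joint_velocities": joint speeds; "tau": joint torques, N m; "ee_pos": TCP position; "tool_rot": TCP orientation; "contact_force": force on the tool from outside, world axes, zero at the start; "moment": the same for the moment, N m; "grip_width": opening from 0.0 (shut) to 1.0 (fully open).
Only numpy, scipy, OpenCV 4.12 (cv2) and the standard library are available. Lean on these libraries where they do the work, as an engineer would, in place of code of your own. Each camera call takes 0.05 s, during which the arm holds its last target. There are 200 camera calls.

TASK

Take the orange boring template out of the slotted block and hang it up on the stand's keeper peg: thread its eye over the peg, pushing on against the springy yellow prongs so that the eye lifts the red flap and passes it, then let the template come back to hang, released and still, with the flap fallen down behind it and holding it in. Feel for the peg's height and work gently, never forcing the template or the hand against the stand, and leave the other things on the bench where they are.

Things in the scene. Friction and masses are not known exactly. Their poses are not given: they have to be found in the camera images.
- template: Orange plate 10 mm thick (x: its normal, faces alike), 80 wide (y), 150 tall (z), 0.11-0.22 kg. Origin: centre of its bottom edge. Body 80 mm wide from z = 0 to 92; above it a centred grip tab 40 mm wide to z = 150: pinch that across its thickness from above at about z = 128. Starts upright in either slot of the block, bottom edge 15 mm above the bench.
- eye (a point): Centre of the template's eye, 71 mm above its bottom edge: a rectangular through window 36 mm wide (y) and 22 mm tall (z = 60 to 82 mm of the template). Turns with the template.
- block: Fixed wooden block 150 x 110 x 45 mm, origin at the centre of its underside. Two slots 30 mm deep, 12.5 mm wide, 82.5 mm long (y), at x = -37.5 and +37.5 mm: one holds the orange template, the other the grey one.
- stand: Fixed stand. Origin: on the bench right below the peg's root; the level peg points to -x; y across. Foot 14 mm thick, x -90 to 110, 120 mm wide; grey post 214 mm tall, x 62 to 82. On it a green carriage (x 1 to 61, 46 wide, from 47 below to 9 mm above peg centre) is clamped at an unmeasured height: peg centre line 120 to 170 mm above the bench. Find it by touch or camera.
- nose_mark (a point): Point on the stand's foot top (14 mm above the bench) at its x = -84 mm, straight below the peg's nose. The peg is two parallel rods of 8 mm diameter in thin rubber sleeve, centres at y = -8 and +8 mm (24 mm wide over all), meeting in a pointed nose; it stands 84 mm out from the root.
- flap_mark (a point): Point on the foot top at x = -58 mm, straight below the red flap's hinge, which lies between the rods on their centre line. The flap (8 mm along x, 7 wide, 20 g) hangs to 34 mm below it and swings up only inwards (+x). It slips off the eye's lower edge and falls once the template's mid plane is past about x = -22 mm of the stand (-18 to be sure).
- prong_mark (a point): Point on the foot top at x = -50 mm, straight below the tips of two yellow prongs at y = -14 and +14 mm, 28 mm below the peg's centre line, 10 mm tall. Their spring pushes outwards with 1.5 N plus 0.08 N per mm; they go in 44 mm, then stop solid (template mid plane at x = -11). Let back, the template rests against the fallen flap, mid plane near x = -49 mm, eye top on the rods.
- flap (a joint): Angle of the red flap, rad: 0 hanging straight down (it cannot swing outwards past this), growing as it is lifted inwards, at most 1.45.
- grey_template: Grey plate 80 x 75 x 10 mm without tab or eye in the block's other slot. Leave it.
- drill: Blue and black cordless drill standing on its battery, 200 mm tall. Leave it.
- mallet: Rubber mallet lying flat, 320 mm long, origin near mid handle. Leave it.
- tape_roll: Roll of blue tape lying flat, 104 mm diameter, 25 mm tall. Leave it.
- screw_carton: Cardboard carton 100 x 70 x 50 mm. Leave it.
- sprayer: White pump sprayer with black head, 110 mm diameter, 267 mm tall. Leave it.
- square: Try square lying flat, wooden stock and steel blade, 170 mm long. Leave it.
There are look-alikes about, which are no part of the job. There is more than one size of the template; the one meant has the size given above. What is shaped like the stand but turquoise is not meant.

How it is judged (in metres and radians):
On the way, in this order (a step that is already met when the one before it is completed fails the run):
1. the template is drawn up out of the block (z of template in the frame of block above 0.06 m), for 0.1 s.
2. the eye is threaded on the peg and lifts the flap (value of joint flap above 0.6 rad and x of eye in the frame of stand above -0.065 m and y of eye in the frame of stand between -0.012 and 0.012 m), for 0.1 s.
At the end, for the whole second after the job is handed in: The template hangs by its eye on the peg between the fallen flap (within 0.15 rad of straight down) and the carriage: mid plane 56 to 8 mm in front of the root, eye within 12 mm of the centre line sideways, upright within 0.2 rad, square to the peg within 0.3 rad, still and let go (value of joint flap below 0.15 rad and x of eye in the frame of stand between -0.056 and -0.008 m and y of eye in the frame of stand between -0.012 and 0.012 m and height (world z) of eye between 0.105 and 0.175 m and angle between template's own z axis and vertical below 0.2 rad and angle between the x axis of template and the x axis of stand, either way round below 0.3 rad and linear speed of template below 0.02 m/s and angular speed of template below 0.2 rad/s); the robot touches nothing.
It fails at once if the template is forced against the stand with more than 25 N (contact force between template and stand above 25 N).
It fails at once if the hand is forced against the stand with more than 25 N (contact force between any of the fingers, the arm and stand above 25 N).
It fails at once if another thing on the bench is shifted by more than 20 mm (distance of any of grey_template, drill, mallet, tape_roll, screw_carton, sprayer, square from where it was at the start of the episode above 0.02 m).
It also fails if it takes over 61 s, if anything falls off the work surface, if the arm or the gripper's body presses on something with over 40 N, if the wrist force passes 120 N, or if a joint passes its speed limit or range.

## Working session

There is one attempt and no reset: what is moved stays moved. The work goes in short steps, Python scripts to look and compute and a tool call to move; the robot and the scene stay as the last step left them, time stands still between calls to the robot, and variables do not carry over. Pictures are saved under pics/ and viewed, about 8 in all and at most 12, crops included, and the job is handed in when it is done.

Besides the shell and the picture viewer there is one more tool, called after "Request:" as name(argument=value, ...) on one line, values as JSON. apply_moves: Moves the arm, as the interface text tells. Its arguments: {"type":"object","properties":{"deltas":{"type":"array","items":{"type":"array","items":{"type":"number"}}}},"required":["deltas"]}

```bash
mkdir -p pics && ls
cat > h.py <<'E'
import numpy as np, cv2, json
from cell import ctrl, viewer
def cap(n, fn=None):
    c=viewer.capture(n)
    if fn: cv2.imwrite('pics/'+fn,c['frame'])
    return c
def ray(c,uv):
    d=np.linalg.inv(np.array(c['mtx']))@np.array([uv[0],uv[1],1.0]); R=np.array(c['R']);t=np.array(c['t']).ravel()
    return -R.T@t, R.T@d
def onz(c,uv,z):
    o,d=ray(c,uv); return o+d*(z-o[2])/d[2]
def proj(c,X):
    p=np.array(c['mtx'])@(np.array(c['R'])@np.array(X,float)+np.array(c['t']).ravel()); return p[:2]/p[2]
E
python3 - <<'E'
from h import *
import pickle
s=ctrl.get_state(); print(s)
a=cap('side','side0.png'); b=cap('top','top0.png'); pickle.dump((a,b),open('c0.pkl','wb'))
cv2.imwrite('pics/both.png',cv2.resize(np.vstack([a['frame'],b['frame']]),None,fx=.7,fy=.7))
for c in(a,b): print(ray(c,(280,210)))
E
```

```text
pics
{'t': 0.0, 'joint_positions': array([-1.27501638e+00,  2.41450169e-01,  3.71355357e-03,  1.33519391e+00,
        6.03992907e-06,  1.57081466e+00]), 'joint_velocities': array([-0.0011774 ,  0.00110898,  0.00132416, -0.00127724,  0.00060872,
       -0.00141558]), 'tau': array([-8.14025498e-05, -3.72321618e+01,  2.52406472e+01,  1.69717212e-02,
        8.64186700e-05, -2.70907350e-07]), 'ee_pos': array([ 145.57120574, -477.71784655,  249.39026848]), 'tool_rot': array([ 9.89084983e-01,  1.47342313e-01, -1.54261123e-04, -1.05589325e-03]), 'contact_force': array([-0.55126338,  0.53268827,  0.42264892]), 'moment': array([-0.0354344 , -0.00873346,  0.03200567]), 'grip_width': 1.0009246037731734}
(array([1243.20676938,  620.4342943 , 1384.58602689]), array([-0.46424538, -0.35004868, -0.81364179]))
(array([ 374.15066315,   58.86726287, 1076.4919928 ]), array([ 0.18184559,  0.02793953, -0.98309541]))
```

View pics/side0.png

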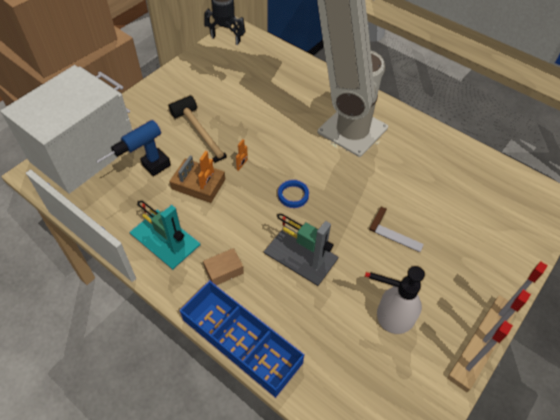

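View pics/top0.png

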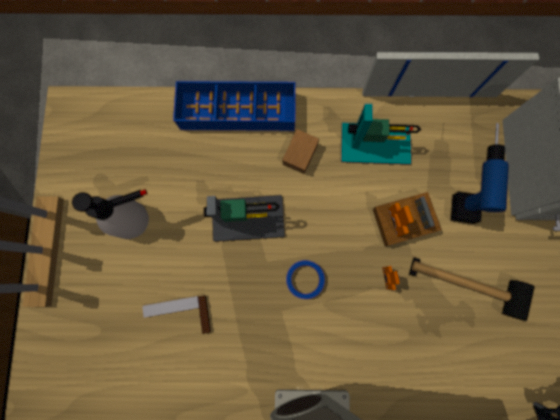

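Template candidates: the orange piece in the block (top 402,218 / side 205,170) and a free-standing orange one (top 391,278 / side 241,154). Stand candidates: grey foot (top 250,217) and turquoise foot (top 376,142). I choose the orange piece in the block and the grey-footed stand, and check both in a close crop.

Run:
```python
from h import *
import pickle
a,b=pickle.load(open('c0.pkl','rb'))
def cr(c,x,y,w,h,f): return cv2.resize(c['frame'][y:y+h,x:x+w],None,fx=f,fy=f,interpolation=cv2.INTER_CUBIC)
A=cr(a,150,130,100,75,4);B=cr(b,362,180,100,75,4);C=cr(a,260,205,100,75,4);D=cr(b,200,180,100,75,4)
cv2.imwrite('pics/crop.png',np.vstack([np.hstack([A,B]),np.hstack([C,D])]))
for n,c in(('side',a),('top',b)):
    hsv=cv2.cvtColor(c['frame'],cv2.COLOR_BGR2HSV)
    for nm,lo,hi in(('orange',(5,190,120),(16,255,255)),('red',(0,180,100),(4,255,255)),('yel',(22,190,120),(32,255,255)),('green',(60,70,40),(85,255,255))):
        m=cv2.inRange(hsv,lo,hi)
        k,l,st,ce=cv2.connectedComponentsWithStats(m)
        print(n,nm,[(st[i].tolist(),ce[i].round(1).tolist()) for i in range(1,k) if st[i][4]>12])
```

```text
side orange [([237, 141, 10, 29, 144], [240.8, 153.3]), ([198, 152, 16, 37, 295], [204.8, 169.4])]
side red [([535, 262, 12, 12, 82], [540.5, 267.4]), ([366, 273, 4, 4, 13], [367.4, 274.4]), ([518, 291, 12, 12, 93], [523.2, 296.4]), ([499, 322, 13, 13, 108], [504.9, 327.9])]
side yel []
side green [([146, 210, 21, 30, 242], [158.2, 224.1]), ([297, 223, 20, 29, 395], [307.1, 236.5])]
top orange [([395, 202, 6, 9, 41], [397.5, 205.9]), ([404, 205, 9, 18, 96], [408.2, 213.0]), ([395, 214, 6, 13, 44], [397.4, 220.2]), ([402, 226, 7, 7, 33], [404.9, 229.0]), ([388, 266, 4, 6, 20], [389.6, 268.4]), ([394, 271, 5, 13, 44], [396.1, 277.1]), ([387, 274, 4, 9, 20], [388.8, 278.2]), ([392, 284, 4, 6, 18], [393.2, 286.6])]
top red [([141, 191, 5, 4, 14], [143.0, 192.1])]
top yel [([395, 137, 9, 2, 13], [399.5, 137.3])]
top green [([364, 112, 32, 25, 342], [378.6, 127.8]), ([365, 133, 43, 9, 61], [388.8, 139.1]), ([220, 199, 27, 21, 486], [233.0, 208.8])]
```

View pics/crop.png

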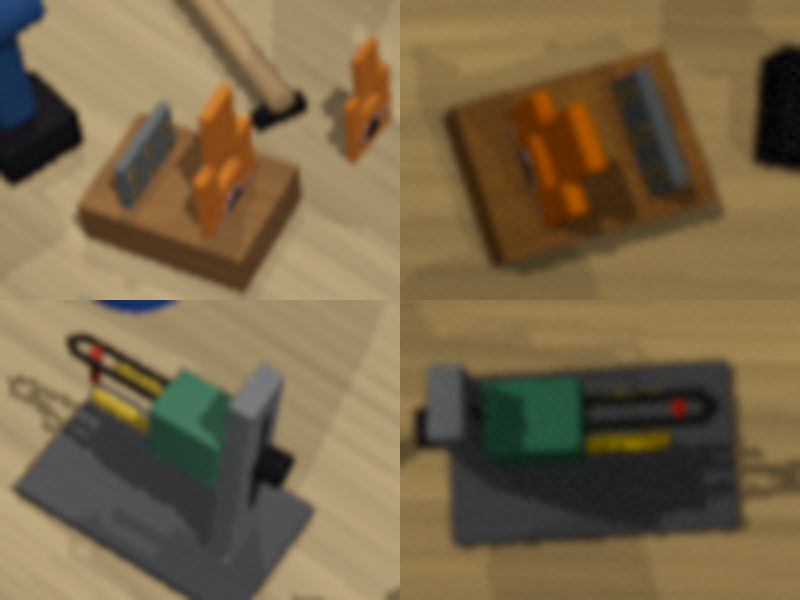

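The crop shows the tall tabbed orange template in the block's slot beside the grey one. The smaller look-alike stands alone. The real stand has a grey foot, with its nose at about (279,207) in top and (278,215) in side.

```bash
cat >> h.py <<'E'
def tri(c1,p1,c2,p2):
    o1,d1=ray(c1,p1);o2,d2=ray(c2,p2);d1=d1/np.linalg.norm(d1);d2=d2/np.linalg.norm(d2)
    s=np.linalg.lstsq(np.c_[d1,-d2],o2-o1,rcond=None)[0]
    return (o1+d1*s[0]+o2+d2*s[1])/2, np.linalg.norm(o1+d1*s[0]-o2-d2*s[1])
E
python3 - <<'E'
from h import *
import pickle
a,b=pickle.load(open('c0.pkl','rb'))
C=lambda x,y:(260+x/4,205+y/4); D=lambda x,y:(200+x/4,180+y/4); A=lambda x,y:(150+x/4,130+y/4); B=lambda x,y:(362+x/4,180+y/4)
print('nose',tri(a,C(72,42),b,D(315,107)))
print('flap',tri(a,C(97,52),b,D(280,107)))
for n,p in(('rt',(330,62)),('rb',(340,224)),('lb',(55,240))): print('foot',n,onz(b,D(*p),14).round(1))
for n,p in(('lt',(50,115)),('rt',(262,50)),('rb',(320,212)),('lb',(92,245))): print('block',n,onz(b,B(*p),45).round(1))
for n,p in(('l',(80,208)),('f',(242,258)),('r',(300,170))): print('blockside',n,onz(a,A(*p),45).round(1))
for p in((176,103),(198,168)): print('tab top',onz(b,B(*p),165).round(1))
print('tab',tri(a,A(222,92),b,B(188,136)))
print('nose xy at z=145',onz(b,D(315,107),145))
E
```

```text
nose (array([553.92913018,  90.89897942, 140.87916684]), np.float64(5.259093063970166))
flap (array([552.47137195, 112.44469762, 146.34521793]), np.float64(5.890635563508085))
foot rt [612.3  82.7  14. ]
foot rb [497.8  74.1  14. ]
foot lb [484.5 270.8  14. ]
block lt [ 571.1 -167.9   45. ]
block rt [ 617.8 -313.4   45. ]
block rb [ 507.  -346.3   45. ]
block lb [ 483.1 -193.4   45. ]
blockside l [ 621.4 -304.3   45. ]
blockside f [ 574.2 -167.    45. ]
blockside r [ 476.3 -193.1   45. ]
tab top [ 556.3 -217.1  165. ]
tab top [ 517.1 -228.4  165. ]
tab (array([ 532.6463025 , -216.50780034,  175.74605311]), np.float64(7.414200048000142))
nose xy at z=145 [554.53182366  88.53364932 145.        ]
```

Request:
apply_moves(deltas=[[0.05,-0.015,0,0,0],[0.105,-0.031,0,0,0],[0.163,-0.048,0,0,0],[0.22,-0.065,0,0,0],[0.278,-0.082,0,0,0],[0.335,-0.099,0,0,0],[0.39,-0.115,0,0,0],[0.43,-0.127,0,0,0],[0.446,-0.131,0,0,0],[0.446,-0.131,0,0,0]])

```text
t: 1.35
ee_pos: [534.3, -222.5, 249.5]
tool_rot: [0.989, 0.148, -0.001, -0.0]
contact_force: [-0.7, 0.5, 0.5]
grip_width: 1.002
```

```bash
cat >> h.py <<'E'
from scipy.spatial.transform import Rotation as Ro
def wcap(fn=None):
    s=ctrl.get_state(); c=dict(cap('wrist',fn)); T=np.array(c['T_tool_cam'])
    Rt=Ro.from_quat(s['tool_rot']).as_matrix(); Rc=Rt@T[:3,:3]; tc=Rt@T[:3,3]+s['ee_pos']
    c['R']=Rc.T; c['t']=-Rc.T@tc; return c,s
def totool(s,dw): return Ro.from_quat(s['tool_rot']).as_matrix().T@np.array(dw,float)
E
python3 - <<'E'
from h import *
import pickle
c,s=wcap('w1.png'); pickle.dump((c,s),open('w1.pkl','wb'))
print(c['T_tool_cam']); print(ray(c,(280,210)))
for z in (165,107): print(proj(c,[537,-223,z]))
E
```

```text
[[-1.57153732e-03 -9.48671117e-01 -3.16260401e-01  8.13179770e+01]
 [ 9.99998485e-01 -1.72779253e-03  2.13659156e-04 -2.54536784e-01]
 [-7.49124629e-04 -3.16259586e-01  9.48672395e-01 -1.22758750e+02]
 [ 0.00000000e+00  0.00000000e+00  0.00000000e+00  1.00000000e+00]]
(array([ 612.16058676, -198.4856989 ,  372.17155648]), array([-0.30444028, -0.09099246, -0.94817696]))
[283.11963904 224.82022321]
[282.61692388 197.87682827]
```

View pics/w1.png

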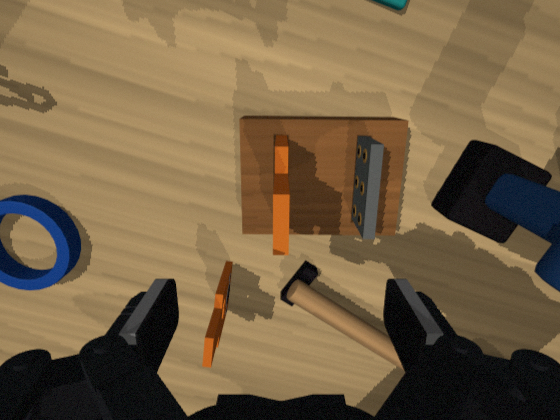

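The wrist view shows the orange plate edge-on, with the tab top at columns 273–290, rows 192–254, nearly aligned with the tool axes. Next I measure it exactly.

Run:
```python
from h import *
import pickle
c,s=pickle.load(open('w1.pkl','rb'))
hsv=cv2.cvtColor(c['frame'],cv2.COLOR_BGR2HSV)
m=cv2.inRange(hsv,(5,150,60),(18,255,255))
for r in (140,160,180,188,192,196,205,215,225,235,245,250,253,255,257):
    x=np.where(m[r,262:300])[0]; print(r,x.min()+262 if len(x) else None,x.max()+262 if len(x) else None,c['frame'][r,281])
P=[onz(c,p,z) for p,z in(((281.5,194),165),((281.5,253.5),165),((281,137),107))]
for p in P: print(p.round(1),totool(s,p-s['ee_pos']).round(1))
```

```text
140 262 299 [ 15  51 105]
160 262 299 [ 29  93 183]
180 262 299 [ 14  48 105]
188 262 299 [ 17  53 105]
192 262 299 [ 21  55 108]
196 262 299 [ 36 106 201]
205 262 299 [ 34 105 199]
215 262 299 [ 34 106 199]
225 262 299 [ 37 108 199]
235 273 288 [ 35 106 198]
245 273 288 [ 34 103 198]
250 273 288 [ 31 104 197]
253 273 288 [ 25  67 133]
255 None None [ 81 125 162]
257 None None [103 147 177]
[ 555.6 -216.3  165. ] [22.3  0.3 84.5]
[ 518.2 -227.7  165. ] [-16.8   0.3  84.6]
[ 580.8 -208.3  107. ] [ 48.8   0.2 142.5]
```

Request:
apply_moves(deltas=[[0.003,0,0.04,0,0],[0.003,0,0.08,0,0],[0.003,0,0.106,0,0],[0.003,0,0.106,0,0],[0.003,0,0.106,0,255],[0.003,0,0.106,0,255],[0.003,0,0.106,0,255],[0.003,0,0.106,0,255],[0.003,0,0.106,0,255],[0.003,0,0.106,0,255]])

```text
t: 2.65
ee_pos: [537.5, -222.1, 145.0]
tool_rot: [0.989, 0.147, 0.001, 0.0]
contact_force: [-0.4, 0.3, 4.0]
grip_width: 0.108
```

Request:
apply_moves(deltas=[[0,0,-0.015,0,255],[0,0,-0.035,0,255],[0,0,-0.06,0,255],[0,0,-0.08,0,255],[0,0,-0.08,0,255],[0,0,-0.08,0,255]])

```text
t: 3.4
ee_pos: [536.5, -221.9, 223.4]
tool_rot: [0.989, 0.147, -0.001, -0.0]
contact_force: [0.2, -0.4, -2.1]
grip_width: 0.114
```

Run:
```python
from h import *
import pickle
s=ctrl.get_state(); print(s['ee_pos'],s['contact_force'],s['moment'],s['grip_width'])
a=cap('side','side1.png'); b=cap('top','top1.png'); pickle.dump((a,b,s),open('c1.pkl','wb'))
f=lambda c,x,y:cv2.resize(c['frame'][y:y+75,x:x+100],None,fx=4,fy=4,interpolation=cv2.INTER_CUBIC)
print(proj(a,s['ee_pos']),proj(b,s['ee_pos']))
x,y=proj(a,s['ee_pos']).astype(int)
cv2.imwrite('pics/lift.png',np.hstack([f(a,x-50,y-30),f(a,255,200)]))
```

```text
[ 536.51951968 -221.89006895  223.430794  ] [ 0.23806446 -0.35280201 -2.12243538] [-0.06667891 -0.01315811 -0.06600671] 0.11363290586607513
[200.67167014 141.8164435 ] [416.24865189 209.41987209]
```

View pics/lift.png

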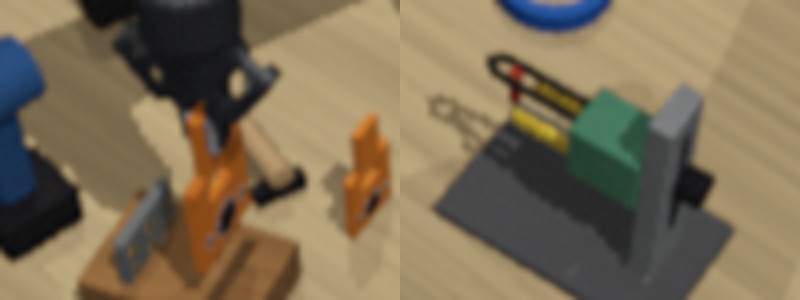

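Request:
apply_moves(deltas=[[0.016,-0.04,0,3,255],[0.036,-0.092,0,6,255],[0.056,-0.144,0,9,255],[0.076,-0.195,0,12,255],[0.09,-0.232,0,13,255],[0.098,-0.249,0,13,255],[0.098,-0.249,0,13,255],[0.098,-0.249,0,13,255]])

```text
t: 4.5
ee_pos: [558.3, 40.2, 223.9]
tool_rot: [0.999, 0.036, -0.0, -0.001]
contact_force: [-0.3, 1.2, -1.8]
grip_width: 0.11
```

Run:
```python
from h import *
import pickle
c,s=wcap('w2.png'); a=cap('side','side2.png'); b=cap('top','top2.png'); pickle.dump((c,s,a,b),open('c2.pkl','wb'))
print(s['ee_pos'],s['tool_rot'],s['contact_force'])
f=lambda c,x,y:cv2.resize(c['frame'][y:y+75,x:x+100],None,fx=4,fy=4,interpolation=cv2.INTER_CUBIC)
cv2.imwrite('pics/w2c.png',np.vstack([cv2.resize(c['frame'],(400,300)),f(a,240,185)]) )
```

```text
[558.30372949  40.17397528 223.92384046] [ 9.99346544e-01  3.61310621e-02 -4.75097829e-04 -8.98023572e-04] [-0.28485486  1.15553411 -1.76688669]
```

View pics/w2.png

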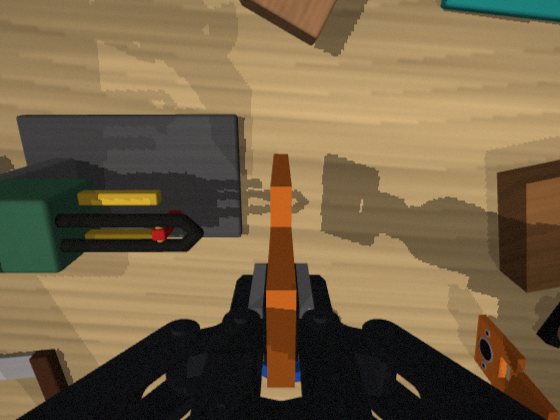

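The wrist view shows the peg left of the held plate, parallel to the tool y axis. The nose tip is at (203,232), the flap at (160,233), and the foot's front edge runs from (237,115) to (241,236).

Run:
```python
from h import *
import pickle
c,s,a,b=pickle.load(open('c2.pkl','rb')); a0,b0=pickle.load(open('c0.pkl','rb'))
T=lambda p:totool(s,np.array(p)-s['ee_pos']).round(1)
F=[onz(c,p,14) for p in((238,117),(241,236),(20,117))]
for p in F: print('foot',p.round(1),T(p))
n=(203,232)
for cc,p in((b0,(278.75,206.75)),(a0,(278,215.5))):
    X,e=tri(c,n,cc,p); print('nose tri',X.round(1),T(X),round(e,1))
# peg axis: centre of rods at two columns
yx=(T(F[0])[0]+T(F[1])[0])/2; print('centreline tool x',yx)
Rt=Ro.from_quat(s['tool_rot']).as_matrix()
for p in (n,(150,231),(80,231.5)):
    o,d=ray(c,p); o=Rt.T@(o-s['ee_pos']); d=Rt.T@d; k=(yx-o[0])/d[0]; q=o+k*d; print('plane',p,q.round(1),'z world',s['ee_pos'][2]-q[2])
for x,y in((100,0),(150,0)):
    col=c['frame'][205:256,x].max(axis=1); print(x,[(205+i,int(v)) for i,v in enumerate(col)])
# rods at heights
for z in (135,140,145,150):
    r=[onz(c,(120,v),z) for v in(211,251)]; print(z,[T(q)[:2] for q in r], 'nose',T(onz(c,n,z)))
# template: tab top edge ends
for p,z in(((281,291),244),((281,385),244)): print('tabtop',T(onz(c,p,z)))
```

```text
foot [613.5  82.9  14. ] [ 58.3 -38.2 209.9]
foot [498.4  76.1  14. ] [-56.9 -39.8 210. ]
foot [599.7 278.   14. ] [  58.6 -233.8  210.3]
nose tri [554.6  88.  143.8] [ -0.2 -47.9  80.2] 1.1
nose tri [549.1  89.9 133. ] [ -5.5 -50.1  91. ] 1.5
centreline tool x 0.6999999999999993
plane (203, 232) [  0.7 -46.7  77.6] z world 146.3452960249179
plane (150, 231) [  0.7 -79.   79.4] z world 144.57350126841806
plane (80, 231.5) [   0.7 -120.9   78.7] z world 145.1747344781886
100 [(205, 72), (206, 30), (207, 32), (208, 35), (209, 32), (210, 33), (211, 33), (212, 36), (213, 32), (214, 18), (215, 17), (216, 15), (217, 25), (218, 24), (219, 26), (220, 24), (221, 25), (222, 33), (223, 25), (224, 21), (225, 29), (226, 26), (227, 37), (228, 44), (229, 66), (230, 86), (231, 86), (232, 85), (233, 89), (234, 111), (235, 124), (236, 130), (237, 128), (238, 103), (239, 46), (240, 19), (241, 24), (242, 19), (243, 24), (244, 22), (245, 23), (246, 25), (247, 27), (248, 21), (249, 26), (250, 25), (251, 45), (252, 128), (253, 164), (254, 160), (255, 159)]
150 [(205, 89), (206, 44), (207, 50), (208, 49), (
[... 185 characters left out ...]
 (226, 24), (227, 36), (228, 52), (229, 81), (230, 91), (231, 87), (232, 86), (233, 91), (234, 110), (235, 123), (236, 130), (237, 130), (238, 94), (239, 30), (240, 17), (241, 20), (242, 30), (243, 17), (244, 27), (245, 27), (246, 28), (247, 27), (248, 28), (249, 24), (250, 28), (251, 51), (252, 149), (253, 189), (254, 189), (255, 189)]
135 [array([ 10.2, -99.9]), array([ -17. , -103.8])] nose [ -3.9 -49.4  89. ]
140 [array([ 11.9, -97.5]), array([ -14.7, -101.3])] nose [ -1.9 -48.2  84. ]
145 [array([ 13.5, -95.2]), array([-12.4, -98.9])] nose [  0.1 -47.   79. ]
150 [array([ 15.2, -92.8]), array([-10. , -96.4])] nose [  2.1 -45.9  74. ]
tabtop [ 19.3  -0.2 -20.1]
tabtop [-19.1  -0.2 -20.1]
```

Request:
apply_moves(deltas=[[0.0005,-0.01,0.01,0,255],[0.0005,-0.025,0.02,0,255],[0.0005,-0.032,0.02,0,255],[0.0005,-0.037,0.02,0,255],[0.0005,-0.041,0.02,0,255],[0.0005,-0.045,0.02,0,255],[0.0005,-0.049,0.02,0,255],[0.0005,-0.053,0.02,0,255],[0.0005,-0.053,0.02,0,255]])

```text
t: 5.78
ee_pos: [557.9, 69.4, 204.5]
tool_rot: [0.998, 0.057, -0.001, -0.011]
contact_force: [0.2, 0.5, -2.1]
grip_width: 0.109
```

Run:
```python
from h import *
import pickle
c,s=wcap('w3.png'); a=cap('side','side3.png'); pickle.dump((c,s,a),open('c3.pkl','wb'))
print(s['ee_pos'],s['tool_rot'],s['contact_force'],s['moment'])
cv2.imwrite('pics/w3c.png',np.vstack([c['frame'][130:330,80:480],cv2.resize(a['frame'][195:270,235:335],None,fx=4,fy=4,interpolation=cv2.INTER_CUBIC)]))
```

```text
[557.87703061  69.44898252 204.47952852] [ 9.98328161e-01  5.66961739e-02 -7.90200912e-04 -1.12161956e-02] [ 0.16520262  0.50401892 -2.0919216 ] [ 0.00139724 -0.04379894 -0.00290478]
```

View pics/w3c.png

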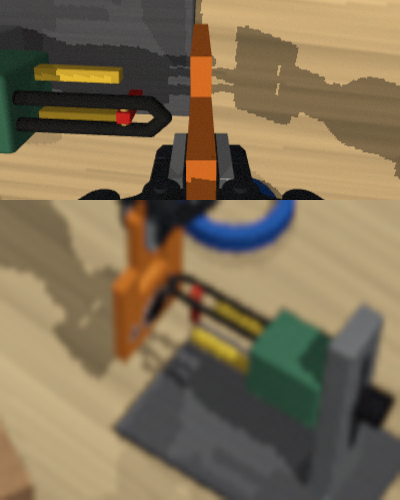

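Run:
```python
from h import *
s=ctrl.get_state(); print(s['t'],s['joint_positions'].round(3),s['joint_velocities'].round(3),s['ee_pos'],s['tau'].round(2),s['contact_force'])
Rt=Ro.from_quat(s['tool_rot']).as_matrix(); print(Rt.round(4))
```

```text
5.875 [0.112 0.386 0.088 1.273 0.022 3.141] [-0.003 -0.001  0.    -0.003 -0.     0.001] [557.87709262  69.30501562 204.44756054] [ 5.000e-02 -4.480e+01  2.557e+01  1.000e-02  9.000e-02  0.000e+00] [-0.69285586 -0.16592488 -1.51820631]
[[ 9.936e-01  1.130e-01 -2.900e-03]
 [ 1.130e-01 -9.933e-01  2.220e-02]
 [-4.000e-04 -2.240e-02 -9.997e-01]]
```

The arm stopped because joint 6 is at its limit (3.141). I back off and turn the tool half a turn; the plate is symmetric, so this doesn't affect the fit.

Request:
apply_moves(deltas=[[0,0.03,0,-5,255],[0,0.06,0,-12,255],[0,0.085,0,-22,255],[0,0.085,0,-32,255],[0,0.085,0,-42,255],[0,0.085,0,-52,255],[0,0.085,0,-62,255],[0,0.085,0,-72,255],[0,0.085,0,-82,255],[0,0.085,0,-92,255],[0,0.085,0,-102,255],[0,0.085,0,-112,255],[0,0.085,0,-122,255],[0,0.085,0,-132,255],[0,0.085,0,-142,255],[0,0.085,0,-152,255],[0,0.085,0,-162,255],[0,0.085,0,-172,255],[0,0.085,0,-180,255],[0,0.085,0,-180,255]])

```text
t: 8.38
ee_pos: [567.5, -15.2, 202.5]
tool_rot: [-0.056, 0.998, 0.011, -0.001]
contact_force: [0.2, -0.3, -2.3]
grip_width: 0.114
```

Run:
```python
from h import *
import pickle
c,s=wcap('w4.png'); pickle.dump((c,s),open('c4.pkl','wb'))
print(s['ee_pos'],s['joint_positions'].round(3),s['contact_force'],s['grip_width'])
print(Ro.from_quat(s['tool_rot']).as_matrix().round(4))
```

```text
[567.46223115 -15.18483467 202.54379062] [-0.038  0.401  0.104  1.278  0.022 -0.149] [ 0.19055981 -0.32671285 -2.33084335] 0.11367254292534922
[[-9.938e-01 -1.112e-01 -2.900e-03]
 [-1.112e-01  9.935e-01  2.230e-02]
 [ 4.000e-04  2.250e-02 -9.997e-01]]
```

View pics/w4.png

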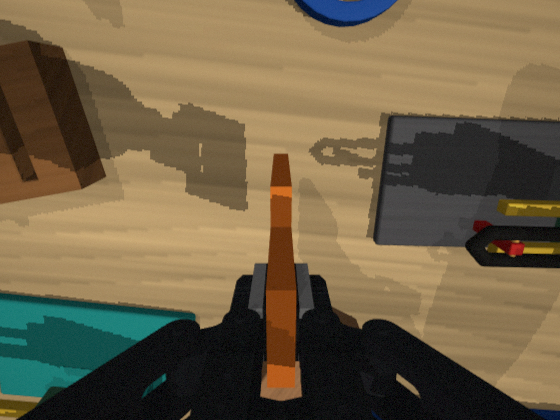

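The wrist view from the other side shows the foot's front edge from (387,116) to (375,243) and the nose at (467,245). Next I work out the stand pose and the move.

Run:
```python
from h import *
import pickle
c2,s2,_,_=pickle.load(open('c2.pkl','rb')); c,s=pickle.load(open('c4.pkl','rb')); s=ctrl.get_state()
Rt=Ro.from_quat(s['tool_rot']).as_matrix()
F=[onz(c,p,14) for p in((387,116),(375,243))]; print('foot',[f.round(1) for f in F])
F2=[onz(c2,p,14) for p in((241,236),(238,117))]; print('foot2',[f.round(1) for f in F2])
print('nose tri',tri(c,(467,245),c2,(203,232)), 'flap tri',tri(c,(514,247),c2,(159,233)))
for q in (F,F2): d=q[1]-q[0]; print('stand x heading',np.degrees(np.arctan2(d[1],d[0]))+90)
h=np.radians(94.2); xs=np.array([np.cos(h),np.sin(h),0]); ys=np.array([-xs[1],xs[0],0])
m=(F[0]+F[1]+F2[0]+F2[1])/4; O=m+90*xs; O[2]=0; print('origin from foot',O.round(1))
n=tri(c,(467,245),c2,(203,232))[0]; O2=n+84*xs; print('origin from nose',O2.round(1))
for o in (O,O2):
    E=s['ee_pos']+59*Rt[:,2]; r=E-o; print('eye in stand x,y,z',(r@xs).round(1),(r@ys).round(1),E[2].round(1))
```

```text
foot [array([496.9,  71.5,  14. ]), array([612.6,  83.7,  14. ])]
foot2 [array([498.4,  76.1,  14. ]), array([613.5,  82.9,  14. ])]
nose tri (array([555.52649199,  87.07161851, 146.63466768]), np.float64(0.3674738966706494)) flap tri (array([553.60757764, 112.7868477 , 147.71749173]), np.float64(0.06118370174084273))
stand x heading 96.01454499930261
stand x heading 93.38967032332049
origin from foot [548.8 168.3   0. ]
origin from nose [549.4 170.8 146.6]
eye in stand x,y,z -183.0 -5.1 143.5
eye in stand x,y,z -185.5 -4.3 143.5
```

Request:
apply_moves(deltas=[[0.0036,0.03,-0.0023,2.2,255],[0.0024,0.06,-0.0017,2.2,255],[0.0019,0.075,-0.0013,2.2,255],[0.0015,0.085,-0.0011,2.2,255],[0.0013,0.09,-0.001,2.2,255],[0.0011,0.094,-0.0009,2.2,255],[0.001,0.098,-0.0008,2.2,255],[0.0008,0.102,-0.0007,2.2,255],[0.0007,0.106,-0.0006,2.2,255],[0.0005,0.11,-0.0005,2.2,255],[0.0005,0.11,-0.0005,2.2,255]])

```text
t: 9.8
ee_pos: [554.5, 94.5, 205.5]
tool_rot: [-0.038, 0.999, 0.011, -0.001]
contact_force: [0.4, -0.5, -1.6]
grip_width: 0.106
```

Run:
```python
from h import *
import pickle
c,s=wcap('w5.png'); a=cap('side','side5.png'); pickle.dump((c,s,a),open('c5.pkl','wb'))
Rt=Ro.from_quat(s['tool_rot']).as_matrix(); print(Rt.round(4),s['ee_pos'],s['joint_positions'].round(3),s['contact_force'],s['moment'])
h=np.radians(94.2); xs=np.array([np.cos(h),np.sin(h),0]); ys=np.array([-xs[1],xs[0],0]); E=s['ee_pos']+59*Rt[:,2]; r=E-[549.1,169.5,0]; print(r@xs,r@ys,E[2])
cv2.imwrite('pics/w5c.png',np.vstack([c['frame'][130:330,160:560],cv2.resize(a['frame'][195:270,235:335],None,fx=4,fy=4,interpolation=cv2.INTER_CUBIC)]))
```

```text
[[-0.9972 -0.0753 -0.0029]
 [-0.0753  0.9969  0.0223]
 [ 0.0012  0.0225 -0.9997]] [554.51257569  94.45129161 205.50876929] [0.157 0.386 0.09  1.274 0.022 0.082] [ 0.37267667 -0.50366778 -1.59989099] [-0.00345469 -0.00910495 -0.04428283]
-73.91786844502522 0.17366997369698872 146.52371315828765
```

View pics/w5c.png

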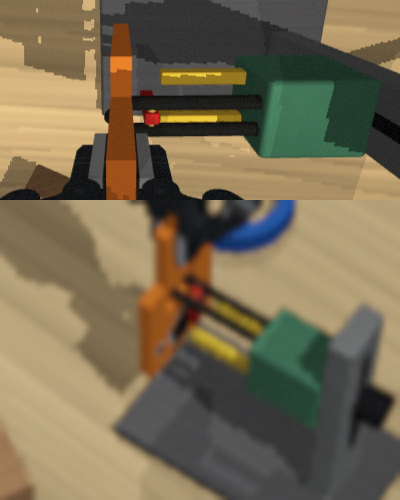

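The nose is through the eye with no contact force. I advance against the prongs in stages.

Request:
apply_moves(deltas=[[0,0.004,0.0001,0,255],[0,0.008,0.0002,0,255],[0,0.012,0.0003,0,255],[0,0.016,0.0004,0,255],[0,0.02,0.0005,0,255],[0,0.024,0.0006,0,255],[0,0.028,0.0007,0,255],[0,0.032,0.0008,0,255],[0,0.034,0.0008,0,255]])

```text
t: 11.02
ee_pos: [552.0, 128.0, 205.5]
tool_rot: [-0.037, 0.999, 0.011, -0.001]
contact_force: [0.2, -3.6, -1.9]
grip_width: 0.108
```

Request:
apply_moves(deltas=[[0,0.004,0.0001,0,255],[0,0.008,0.0002,0,255],[0,0.012,0.0003,0,255],[0,0.015,0.0003,0,255],[0,0.018,0.0004,0,255],[0,0.02,0.0004,0,255],[0,0.022,0.0005,0,255],[0,0.023,0.0005,0,255]])

```text
t: 12.02
ee_pos: [550.3, 150.9, 205.5]
tool_rot: [-0.037, 0.999, 0.011, -0.001]
contact_force: [0.9, -5.1, -1.3]
grip_width: 0.108
```

Run:
```python
from h import *
import pickle
c,s=wcap('w6.png'); a=cap('side','side6.png'); pickle.dump((c,s,a),open('c6.pkl','wb'))
Rt=Ro.from_quat(s['tool_rot']).as_matrix(); print(s['ee_pos'],s['contact_force'],s['moment'],s['grip_width'])
h=np.radians(94.2); xs=np.array([np.cos(h),np.sin(h),0]); ys=np.array([-xs[1],xs[0],0]); E=s['ee_pos']+59*Rt[:,2]; r=E-[549.1,169.5,0]; print(r@xs,r@ys,E[2])
cv2.imwrite('pics/w6c.png',np.vstack([c['frame'][130:330,160:560],cv2.resize(a['frame'][195:270,235:335],None,fx=4,fy=4,interpolation=cv2.INTER_CUBIC)]))
```

```text
[550.27991161 150.93288184 205.46365811] [ 0.88712846 -5.14471062 -1.34463204] [-1.34696276 -0.18670185  0.01816799] 0.10805995509699791
-17.29702767585673 0.260755269264519 146.47817980165823
```

View pics/w6c.png

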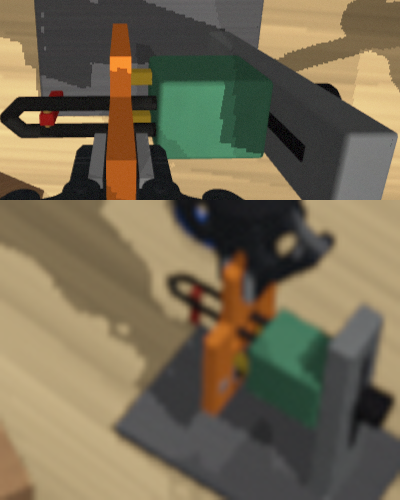

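The flap has fallen: it hangs straight again behind the plate in both views. The prong force of about 5 N agrees with x ≈ -17. I come back towards the flap, then lower onto the rods.

Request:
apply_moves(deltas=[[0,-0.004,-0.0001,0,255],[0,-0.009,-0.0002,0,255],[0,-0.014,-0.0003,0,255],[0,-0.019,-0.0004,0,255],[0,-0.024,-0.0005,0,255],[0,-0.027,-0.0006,0,255],[0,-0.029,-0.0006,0,255],[0,-0.029,0.0014,0,255],[0,-0.029,0.0034,0,255],[0,-0.029,0.0044,0,255],[0,-0.029,0.0044,0,255]])

```text
t: 13.5
ee_pos: [552.4, 122.3, 200.3]
tool_rot: [-0.038, 0.999, 0.011, -0.001]
contact_force: [1.7, -2.5, -1.2]
grip_width: 0.108
```

Request:
apply_moves(deltas=[[0,0,0.0005,0,255],[0,0,0.001,0,255],[0,0,0.001,0,255]])

```text
t: 13.88
ee_pos: [552.4, 122.2, 199.6]
tool_rot: [-0.037, 0.999, 0.011, -0.001]
contact_force: [0.2, -1.9, 0.0]
grip_width: 0.108
```

Request:
apply_moves(deltas=[[0,0,0.0005,0,255],[0,0,0.001,0,255],[0,0,0.001,0,255]])

```text
t: 14.25
ee_pos: [552.5, 122.2, 199.6]
tool_rot: [-0.037, 0.999, 0.011, -0.0]
contact_force: [-2.2, -3.8, 6.3]
grip_width: 0.108
```

The eye top has met the rods, with 6 N upwards on the hand. I ease 1 mm up, open gently, and withdraw upward.

Request:
apply_moves(deltas=[[0,0,-0.001,0,255],[0,0,-0.001,0,255],[0,0,-0.001,0,215],[0,0,-0.001,0,200],[0,0,-0.001,0,180],[0,0,-0.001,0,150],[0,0,-0.001,0,120],[0,0,-0.001,0,120],[0,0,-0.001,0,120]])

```text
t: 15.38
ee_pos: [552.5, 122.2, 199.5]
tool_rot: [-0.037, 0.999, 0.011, -0.001]
contact_force: [0.7, 0.0, -0.4]
grip_width: 0.527
```

Run:
```python
from h import *
c,s=wcap('w7.png'); a=cap('side','side7.png')
print(s['ee_pos'],s['contact_force'],s['grip_width'])
cv2.imwrite('pics/w7c.png',np.vstack([c['frame'][130:400,100:560],cv2.resize(a['frame'][195:270,235:350],None,fx=4,fy=4,interpolation=cv2.INTER_CUBIC)]))
```

```text
[552.45428874 122.18435479 199.4562874 ] [ 0.71495716  0.0157835  -0.39001315] 0.5272836174656756
```

View pics/w7c.png

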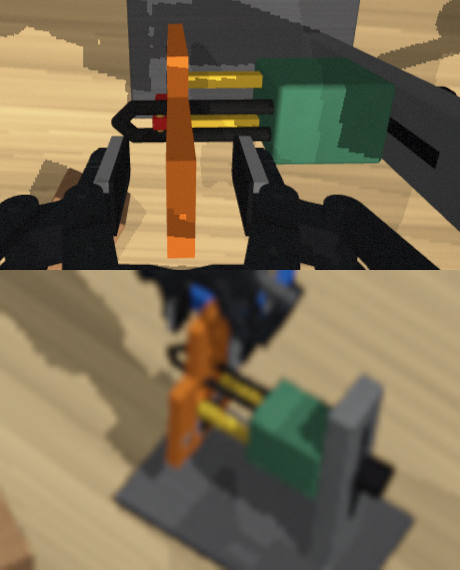

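The plate hangs between the open pads with the flap right behind it. I withdraw straight up.

Request:
apply_moves(deltas=[[0,0,-0.01,0,120],[0,0,-0.03,0,120],[0,0,-0.06,0,120],[0,0,-0.09,0,120],[0,0,-0.12,0,120],[0,0,-0.12,0,120],[0,0,-0.12,0,120],[0,0,-0.12,0,120]])

```text
t: 16.48
ee_pos: [552.2, 119.4, 318.2]
tool_rot: [-0.037, 0.999, 0.011, -0.002]
contact_force: [-0.4, -0.0, -0.1]
grip_width: 0.527
```

Run:
```python
from h import *
c,s=wcap('w8.png'); a=cap('side','side8.png')
print(s['t'],s['ee_pos'],s['contact_force'],s['grip_width'])
cv2.imwrite('pics/w8c.png',np.vstack([c['frame'][130:400,100:560],cv2.resize(a['frame'][195:270,235:350],None,fx=4,fy=4,interpolation=cv2.INTER_CUBIC)]))
```

```text
16.475 [552.23004304 119.37825301 318.15363507] [-0.44898311 -0.02641149 -0.14749004] 0.5268380941858168
```

View pics/w8c.png

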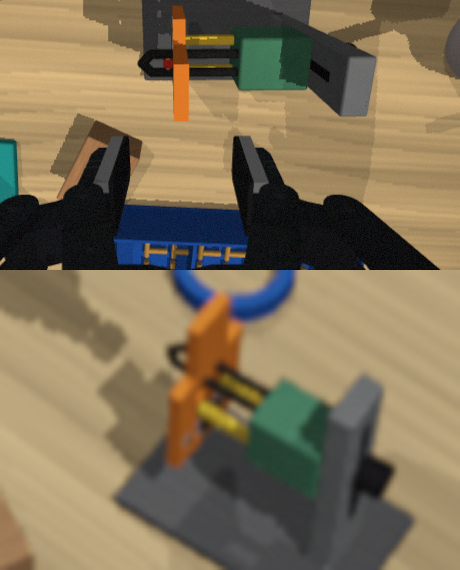

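```bash
python3 -c "
from cell import ctrl
print(ctrl.job_done())"
```

```text
the job is handed in; nothing more can be done
None
```

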